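# Open the soaking tub and stand its lid in the drain rack

### The job

Open the soaking tub: get under the lip of its loose lid, tip the lid up on its back edge and leave it leaning on the tub's back panel by itself. Then take hold of the lip, lift the lid off and stand it, back edge down and lip up, between the two wire hoops of the drain rack. Leave the bottles and the tube rack as they are.

Things in the scene. Friction and masses are not known exactly. Their poses are not given: they have to be found in the camera images.
- tub: White open-topped plastic tub fixed to the bench, 137 (x) x 136 (y) mm, four jars inside. Origin on the bench, mid-width, 65 mm behind the outside of the front wall; +z up, +x from the front (lip side, towards the robot within 0.3 rad) to the back panel. Front wall x -65 to -60 mm, top at z 80. Side walls |y| 63 to 68, top at z 88: the lid's sides lie sunk between them.
- tub_seat (a point): Point on the back edge of the closed lid's seat (tub frame 60, 0, 80 mm; axes as the tub). The lid's back rests on a strip x 42 to 48 mm, top at z 80. Behind it is a groove x 48 to 62, floor at z 74, where the lid's back edge drops in and is held as the lid is tipped. From x 62 the back panel rises to z 166, 136 wide, 6 thick, leaning back 12 degrees.
- lid: Loose grey plastic plate 155 (x) x 120 (y) x 6 mm, 0.11 to 0.22 kg, no handle, top plain. Origin: centre of the plate's underside; closed, +z is up and +x runs from lip to back edge. A step under it, 4 mm deep, x -36 to 54 mm, 100 wide, hangs in the tub with a few mm of play and stops it sliding forward. Closed, the underside is 80 mm above the bench.
- lid_lip (a point): Middle of the lower edge of the lid's front lip (lid frame -77.5, 0, 0 mm; axes as the lid). The lip is the plain plate, 6 mm thick, full 120 mm width, sticking out about 30 mm over the front wall; its underside is flat for 41 mm from this edge. When the lid leans on the back panel this point is about 225 mm above the bench.
- lid_heel (a point): Middle of the lower edge of the lid's back edge (lid frame 77.5, 0, 0 mm; axes as the lid), 155 mm from the lip; closed, 0 to 4 mm from the foot of the back panel. When the lip is raised it dips into the groove and the lid turns about it; pushed past upright it falls on the back panel and stays, leaning about 17 degrees back.
- rack: Drain rack fixed to the bench, to the left or right of the tub: white base 110 (x) x 160 (y) x 12 mm with two steel wire hoops (8 mm wire, 110 mm long along y, top 79 mm above the bench) at x -20 and +20 mm; the slot between them runs along y and is 32 mm wide clear. Origin on the bench below the slot's centre; +z up.
- rack_slot (a point): Centre of the slot's floor, on top of the rack's base, 12 mm above the bench. Axes as the rack. A lid stood here comes to lean on one of the hoops, 7 to 12 degrees.
- bottle_a: White plastic bottle standing loose on the other side of the tub from the rack, 84 mm across, 188 mm high; origin centre of its underside. Leave alone.
- bottle_b: The same kind of bottle, standing loose at the far left. Leave alone.
- tube_rack: White loose rack of ten blue-capped tubes, 75 (x) x 190 (y) x 107 mm, at the far right; origin centre of its underside. Leave alone.
Things that resemble listed ones, but are neither listed nor needed, are in the scene too. What is shaped like the rack but orange is not meant.

How it is judged:
On the way, in this order (a step that is already met when the one before it is completed fails the run):
1. the lid stands tipped up on its back edge in the groove, leaning on the back panel, with the robot not touching it (angle between lid's own z axis and vertical above 1.5 rad and distance between lid_heel and tub_seat below 0.025 m and contact force between lid and the arm below 0.3 N), for 0.2 s.
2. the lid is lifted clear of the tub (z of lid_heel in the frame of tub_seat above 0.03 m), for 0.1 s.
At the end, for the whole second after the job is handed in: the lid stands released and still in the rack's slot, back edge down on the rack's base (edge within 18 mm across and 35 mm along of the slot's centre, within 12 mm of its floor), lip up at least 135 mm above the base, its face square to the slot within 0.5 rad (x of lid_heel in the frame of rack_slot between -0.018 and 0.018 m and y of lid_heel in the frame of rack_slot between -0.035 and 0.035 m and z of lid_heel in the frame of rack_slot below 0.012 m and z of lid_lip in the frame of rack_slot above 0.135 m and angle between the z axis of lid and the x axis of rack, either way round below 0.5 rad and linear speed of lid below 0.03 m/s and angular speed of lid below 0.3 rad/s and contact force between lid and the arm below 0.3 N); the robot touches nothing.
It fails at once if a bottle or the tube rack is moved more than 40 mm or tipped (distance of any of bottle_a, bottle_b, tube_rack from where it was at the start of the episode above 0.04 m or angle between any of bottle_a, bottle_b, tube_rack's own z axis and vertical above 0.4 rad).
It also fails if it takes over 56 s, if anything falls off the work surface, if the arm or the gripper's body presses on something with over 40 N, if the wrist force passes 120 N, or if a joint passes its speed limit or range.

### The arm

A 6-joint arm with a two-finger parallel gripper is mounted at the origin on the work surface. World frame = base frame: x ahead of the robot, y to its left, z up, the work surface at z = 0. Lengths are in m, angles in rad, forces in N, time in s.
With the tool pointing down it reaches from about 0.325 to 1 m from the base axis. Payload 5.1 kg.
Tool frame: the origin (TCP) lies on the centre line of the jaws, within the pads' length; the fingertips stand 19 mm ahead of it and the grasp point (between the pads) is the TCP; z points along the fingers, x is the direction in which the jaws open and shut, and the axes are right-handed (so a half turn about z gives the same grasp; the last joint's range is limited). The gripper opens to 85 mm and grips with 20 to 120 N. Pads are 22 mm wide; open, the fingers measure 114 mm over their backs; the gripper's body (76 mm by 85 mm) begins 54 mm behind the grasp point. The pads swing forward as they close: fully open they stand 13 mm farther back than shut.
Start: joints at [1.101, 0.124, 1.65, -0, 1.367, -0.083], TCP at [0.245, 0.602, 0.25] pointing down, gripper open.
Joint ranges: [-2.61, 2.61], [-1.02, 2.33], [0.03, 2.71], [-1.35, 4.49], [0.32, 2.68], [-2.91, 2.91]. Speed limits (rad/s): [2.57, 2.57, 3.14, 3.14, 3.14, 3.14].

### API

Orientations are given as [roll, pitch, yaw] about the fixed x, y, z axes, in that order (R = Rz(yaw) Ry(pitch) Rx(roll)).
In Python, from bench import get_obs, imaging, job gives the robot as it stands.
- The arm moves only by the tool move_arm, never from a script. Its argument "deltas" is a list that holds one entry, the list of rows, each a list of 7 numbers: the shift along the world's x, y, z in mm, then the turn, a rotation vector about the world's x, y, z in degrees, then the opening, from -1 (shut) to 1 (fully open), so that 0 is half open. A call has 1 to 20 rows; each row is the pose to reach, as a shift and turn from the pose commanded when the call began; what a row does not reach only later rows make up. A row lasts 1/12 s, in which the tool goes at most 41.7 mm and 7.16 degrees, less where a joint would pass 70% of its speed; a pose out of reach is approached as far as the arm can. A call with a gripper value outside its range is refused whole. The fingers move at their own pace and stop on an object; "newtons" is the grip in N (left out, the last holds). Time passes only in rows, so rows that repeat a pose let the fingers close. It gives the time, the measured TCP pose, the force and the opening at its end, in the units of the state.
- get_obs(): the state, without advancing time (a new reading comes with each control period).
- imaging.snapshot(name): name is "scene" or "top" or "wrist"; returns (picture, depth): 384x512x3 uint8, blue, green, red; 384x512 float32, m along the optical axis (not along the pixel's ray), 0 where there is no reading.
- imaging.camera_model(name): a dict with "camera_matrix" (3x3 intrinsics, pixels), "rvec" (rotation vector, rad) and "tvec" (3), from world to camera coordinates, as OpenCV has them; the wrist camera has in their place "tool_from_camera" (4x4, takes a point from camera to tool coordinates, whose origin is the TCP and whose axes are the tool frame's). Camera axes: x right, y down, z forward; pixel columns grow to the right and rows downward; lengths in m; the calibration is good to about 2 mm. A picture is of the moment at which its call begins: read the wrist's pose just before it. camera_model takes no time and is no camera call.
- job.sign_off(): hands the job in, once; it reports no verdict.
The state is a dict: "time_s": time; "joint_pos": joint angles; "qd": joint speeds; "effort": joint torques, N m; "eef_pos": TCP position; "ee_rot": TCP orientation; "ft_force": force on the tool from outside, world axes, zero at the start; "torque": the same for the moment, N m; "grip_width": finger opening in m.
Only numpy, scipy, OpenCV 4.12 (cv2) and the standard library are available. Lean on these libraries where they do the work, as an engineer would, in place of code of your own. Each camera call takes 0.05 s, during which the arm holds its last target.

## Working session

There is one attempt and no reset: what is moved stays moved. The work goes in short steps, Python scripts to look and compute and a tool call to move; the robot and the scene stay as the last step left them, time stands still between calls to the robot, and variables do not carry over. Pictures are saved under pics/ and viewed, and the job is handed in when it is done.

Besides the shell and the picture viewer there is one more tool, called after "Call:" as name(argument=value, ...) on one line, values as JSON. move_arm: Moves the arm, as the interface text tells. Its arguments: {"type":"object","properties":{"deltas":{"type":"array","items":{"type":"array","items":{"type":"array","items":{"type":"number"}}}},"newtons":{"type":"number"}},"required":["deltas"]}

```bash
ls; mkdir -p pics; python3 - <<'E'
from bench import get_obs, imaging, job
import cv2,numpy as np
print(get_obs())
for n in ("scene","top"):
    im,d=imaging.snapshot(n); cv2.imwrite(f"pics/{n}0.png",im); np.save(f"pics/{n}0.npy",d)
    print(n,imaging.camera_model(n))
print(imaging.camera_model("wrist"))
E
```

```text
pics
{'time_s': 0.0, 'joint_pos': array([ 1.10144568e+00,  1.24493285e-01,  1.65167451e+00, -1.19509438e-05,
        1.36748326e+00, -8.25744093e-02]), 'qd': array([-0.00151701,  0.00090531,  0.00127193, -0.00072049, -0.00011769,
       -0.00037583]), 'effort': array([ 6.47905399e-04, -4.23628879e+01, -3.65447438e+01, -9.37672826e-05,
        7.40299642e-03, -6.84007730e-06]), 'eef_pos': array([0.24493964, 0.60147035, 0.24906032]), 'ee_rot': array([-3.14143454e+00,  2.05235105e-03,  1.18402267e+00]), 'ft_force': array([-0.02930248,  0.49915375, -1.10457909]), 'torque': array([ 0.02412977, -0.00419022,  0.02355071]), 'grip_width': 0.0854461725883196}
scene {'camera_matrix': array([[388.00839137,   0.        , 261.97798458],
       [  0.        , 388.00839137, 190.74565707],
       [  0.        ,   0.        ,   1.        ]]), 'rvec': array([ 0.93613585,  2.62649102, -0.883393  ]), 'tvec': array([ 0.46761742, -0.26406602,  1.7999464 ])}
top {'camera_matrix': array([[432.4596427 ,   0.        , 252.40288257],
       [  0.        , 432.4596427 , 183.15744898],
       [  0.        ,   0.        ,   1.        ]]), 'rvec': array([ 2.14429695, -2.12317262,  0.17787047]), 'tvec': array([-0.02535464,  0.5982956 ,  1.72898432])}
{'camera_matrix': array([[309.44874563,   0.        , 256.26468318],
       [  0.        , 309.44874563, 199.0799297 ],
       [  0.        ,   0.        ,   1.        ]]), 'tool_from_camera': array([[ 9.99999886e-01, -1.05491529e-04, -4.66066484e-04,
        -5.01017787e-04],
       [ 2.28840282e-04,  9.61936024e-01,  2.73274647e-01,
        -7.00249372e-02],
       [ 4.19497980e-04, -2.73274723e-01,  9.61935939e-01,
        -1.23639609e-01],
       [ 0.00000000e+00,  0.00000000e+00,  0.00000000e+00,
         1.00000000e+00]])}
```

View pics/scene0.png

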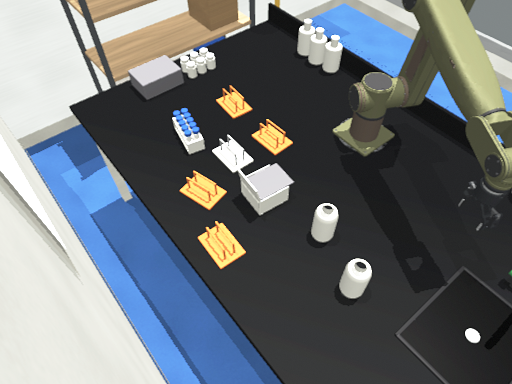

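View pics/top0.png

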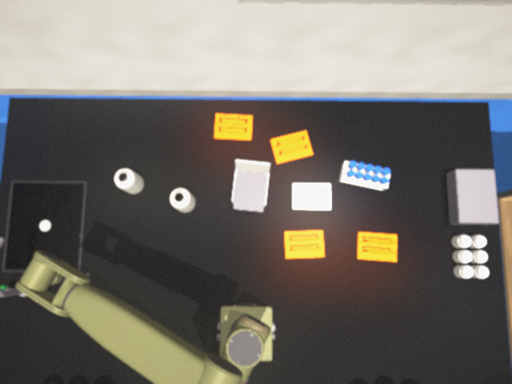

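Candidates (top-view pixels): tub and lid at (251,186). The rack is the white one at (312,196). The orange racks at (234,126), (292,147), (304,244) and (377,247) are not meant. The grey box at (472,196) isn't the lid. bottle_a is at (181,199), bottle_b at (127,180) and the tube rack at (365,173). I'll check with close crops and measure.

```bash
cat > h.py <<'E'
import cv2,numpy as np
from bench import get_obs, imaging, job
from scipy.spatial.transform import Rotation as R
def cam(n):
    m=imaging.camera_model(n); K=m["camera_matrix"]
    if n=="wrist":
        o=get_obs(); T=np.eye(4); T[:3,:3]=R.from_euler("xyz",o["ee_rot"]).as_matrix(); T[:3,3]=o["eef_pos"]
        W=T@m["tool_from_camera"]; return K,W
    Rm=cv2.Rodrigues(m["rvec"])[0]; W=np.eye(4); W[:3,:3]=Rm.T; W[:3,3]=-Rm.T@m["tvec"]; return K,W
def onplane(c,uv,z):
    K,W=c; uv=np.atleast_2d(np.float64(uv)); d=np.c_[(uv-K[:2,2])/[K[0,0],K[1,1]],np.ones(len(uv))]@W[:3,:3].T
    s=(z-W[2,3])/d[:,2]; return W[:3,3]+d*s[:,None]
def cloud(c,d):
    K,W=c; v,u=np.mgrid[:d.shape[0],:d.shape[1]]
    P=np.stack([(u-K[0,2])/K[0,0]*d,(v-K[1,2])/K[1,1]*d,d],-1)
    return P@W[:3,:3].T+W[:3,3]
def proj(c,P):
    K,W=c; p=(np.atleast_2d(P)-W[:3,3])@W[:3,:3]; return p[:,:2]/p[:,2:]*[K[0,0],K[1,1]]+K[:2,2]
E
python3 - <<'E'
from h import *
im=cv2.imread("pics/top0.png"); d=np.load("pics/top0.npy")
c=im[145:225,160:400]; cv2.imwrite("pics/topc.png",cv2.resize(c,None,fx=3.3,fy=3.3,interpolation=cv2.INTER_CUBIC))
P=cloud(cam("top"),d)
for n,(u,v) in dict(tub=(251,190),tubpan=(252,163),rack=(312,196),ba=(181,193),bb=(127,180),tr=(365,173),floor=(280,220)).items(): print(n,P[v,u].round(3))
im=cv2.imread("pics/scene0.png"); c=im[125:220,165:345]; cv2.imwrite("pics/scenec.png",cv2.resize(c,None,fx=4.4,fy=4.4,interpolation=cv2.INTER_CUBIC))
E
```

```text
tub [ 0.565 -0.014  0.081]
tubpan [ 0.658 -0.017  0.165]
rack [ 0.553 -0.269  0.011]
ba [ 0.562  0.281 -0.001]
bb [0.589 0.468 0.15 ]
tr [ 0.642 -0.479  0.07 ]
floor [ 0.453 -0.136 -0.005]
```

View pics/topc.png

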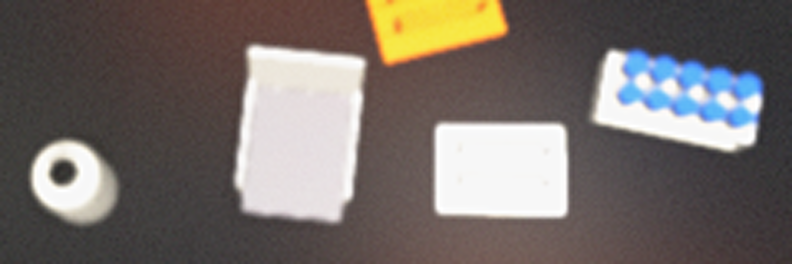

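View pics/scenec.png

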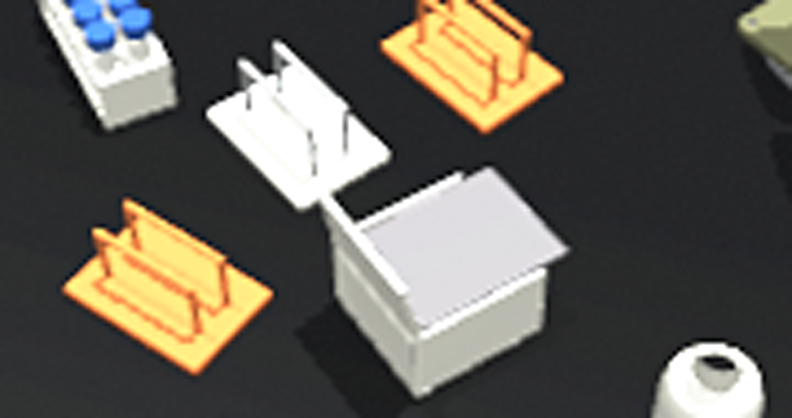

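```bash
python3 - <<'E'
from h import *
im=cv2.imread("pics/top0.png"); c=cam("top")
for n,(u,v) in dict(lid=(251,190),pan=(252,170),panel=(252,162),side=(235,200),sider=(267,185),rack=(312,196),bk=(285,220)).items(): print(n,im[v,u])
hsv=cv2.cvtColor(im,cv2.COLOR_BGR2HSV)
# rack
m=((hsv[...,2]>150)&(hsv[...,1]<60)).astype(np.uint8); 
n,l,st,ce=cv2.connectedComponentsWithStats(m)
def comp(u,v): return (l==l[v,u]).astype(np.uint8)
def rect(mm,z):
    ct=max(cv2.findContours(mm,cv2.RETR_EXTERNAL,cv2.CHAIN_APPROX_NONE)[0],key=cv2.contourArea)[:,0]
    p=onplane(c,ct,z)[:,:2].astype(np.float32)*1000
    return cv2.minAreaRect(p)
print("rack",rect(comp(312,190),.012),st[l[190,312]])
print("tub all",rect(comp(251,190),.086),st[l[190,251]])
print("bottleA",rect(comp(181,193),.188),st[l[193,181]],"bottleB",st[l[175,120]])
b=im.astype(int)
for v in (172,176,180,184,188,195,205,209,211): print(v,[tuple(b[v,u]) for u in range(230,274,3)])
E
```

```text
lid [225 224 230]
pan [219 227 235]
panel [248 248 248]
side [221 220 226]
sider [240 240 243]
rack [247 247 247]
bk [ 84  88 107]
rack ((553.2340087890625, -265.3916015625), (118.17438507080078, 169.5198211669922), 0.5670817494392395) [ 291  182   41   29 1175]
tub all ((585.9583740234375, -11.426872253417969), (145.06622314453125, 207.00436401367188), 85.07697296142578) [ 231  159   40   53 1783]
bottleA ((509.509521484375, 245.8306884765625), (100.3456802368164, 79.21680450439453), 46.28595733642578) [169 188  26  24 422] bottleB [     0     94    512    290 138845]
172 [(np.int64(62), np.int64(67), np.int64(85)), (np.int64(91), np.int64(94), np.int64(107)), (np.int64(245), np.int64(246), np.int64(247)), (np.int64(219), np.int64(219), np.int64(226)), (np.int64(223), np.int64(223), np.int64(230)), (np.int64(222), np.int64(224), np.int64(231)), (np.int64(213), np.int64(217), np.int64(224)), (np.int64(213), np.int64(219), np.int64(227)), (np.int64(223), np.int64(229), np.int64(235)), (np.int64(216), np.int64(224), np.int64(231)), (np.int64(218), np.int64(227), np.int64(233)), (np.int
[... 5073 characters left out ...]
), np.int64(93))]
211 [(np.int64(59), np.int64(60), np.int64(65)), (np.int64(61), np.int64(63), np.int64(67)), (np.int64(58), np.int64(61), np.int64(65)), (np.int64(69), np.int64(69), np.int64(78)), (np.int64(71), np.int64(73), np.int64(79)), (np.int64(86), np.int64(86), np.int64(95)), (np.int64(114), np.int64(110), np.int64(117)), (np.int64(133), np.int64(132), np.int64(143)), (np.int64(133), np.int64(133), np.int64(140)), (np.int64(164), np.int64(163), np.int64(169)), (np.int64(204), np.int64(203), np.int64(213)), (np.int64(129), np.int64(132), np.int64(141)), (np.int64(69), np.int64(73), np.int64(84)), (np.int64(72), np.int64(75), np.int64(87)), (np.int64(78), np.int64(80), np.int64(93))]
```

Crops confirm the choice: the white rack is to the right of the tub, and the lid is grey with its lip toward the robot. Now sub-pixel edge fits.

```bash
cat >> h.py <<'E'
def sub(g,p0,p1,dark=None,n=60):
    """half-level crossing along p0(outside)->p1(inside)"""
    t=np.linspace(0,1,n); q=np.float32(p0)+t[:,None]*(np.float32(p1)-np.float32(p0))
    s=cv2.remap(g,q[:,0].astype(np.float32),q[:,1].astype(np.float32),cv2.INTER_LINEAR).ravel().astype(float)
    lo,hi=s[:5].mean(),s[-5:].mean(); k=np.argmax(s>(lo+hi)/2) if hi>lo else np.argmax(s<(lo+hi)/2)
    return q[k]
def edge(g,c,p0s,p1s,z):
    pts=np.array([sub(g,a,b) for a,b in zip(p0s,p1s)]); P=onplane(c,pts,z)[:,:2]*1000
    f=cv2.fitLine(P.astype(np.float32),cv2.DIST_HUBER,0,1e-3,1e-3).ravel()
    res=np.abs((P-f[2:])@[-f[1],f[0]]).max()
    return f,np.degrees(np.arctan2(f[1],f[0])),res
E
python3 - <<'E'
from h import *
g=cv2.imread("pics/top0.png",0); c=cam("top")
def show(n,p0s,p1s,z):
    f,a,r=edge(g,c,p0s,p1s,z); print(n,"mid",f[2:].round(1),"ang",a.round(2),"res",r.round(1))
us=range(239,260,2)
show("lid front z86",[(u,218) for u in us],[(u,203) for u in us],.086)
show("panel top back",[(u,153) for u in range(240,267,3)],[(u,162) for u in range(240,267,3)],.167)
show("left wall",[(222,v) for v in range(174,198,3)],[(234,v) for v in range(174,198,3)],.088)
show("right wall",[(280,v) for v in range(178,198,3)],[(266,v) for v in range(178,198,3)],.088)
us=range(297,328,3);vs=range(187,206,3)
show("rack far",[(u,176) for u in us],[(u,187) for u in us],.012)
show("rack near",[(u,218) for u in us],[(u,206) for u in us],.012)
show("rack L",[(284,v) for v in vs],[(297,v) for v in vs],.012)
show("rack R",[(340,v) for v in vs],[(327,v) for v in vs],.012)
E
```

```text
lid front z86 mid [482.2  -9.4] ang 84.98 res 1.4
panel top back mid [670.1 -17.2] ang 85.07 res 0.6
left wall mid [585.9  61.2] ang -4.45 res 1.0
right wall mid [577.1 -82.1] ang -5.04 res 0.9
rack far mid [ 612.8 -271.2] ang -89.81 res 0.5
rack near mid [ 493.8 -268.4] ang 88.83 res 1.1
rack L mid [ 552.2 -182.5] ang -0.29 res 0.0
rack R mid [ 553.8 -350.2] ang -0.73 res 0.5
```

Call:
move_arm(deltas=[[[10,-40,10,0,0,-6,-1],[20,-80,20,0,0,-12,-1],[30,-120,30,0,0,-18,-1],[40,-160,40,0,0,-24,-1],[50,-200,50,0,0,-30,-1],[60,-240,60,0,0,-36,-1],[70,-280,70,0,0,-42,-1],[80,-320,80,0,0,-48,-1],[90,-360,90,0,0,-54,-1],[95,-400,100,0,0,-60,-1],[100,-440,110,0,0,-66,-1],[105,-480,120,0,0,-73,-1],[110,-520,130,0,0,-73,-1],[115,-560,140,0,0,-73,-1],[125,-600,150,0,0,-73,-1],[135,-615,150,0,0,-73,-1],[135,-615,150,0,0,-73,-1]]])

```text
time_s: 1.52
eef_pos: [0.3811, -0.0166, 0.4005]
ee_rot: [3.14, -0.001, -0.097]
ft_force: [-0.1, 0.4, -1.1]
grip_width: 0.0001
```

Call:
move_arm(deltas=[[[10,2,-15,-0.6,-7,0,-1],[20,4,-30,-1.2,-14,0,-1],[30,6,-45,-1.8,-21,0,-1],[40,8,-60,-2.4,-28,0,-1],[45,10,-80,-3,-35,0,-1],[50,12,-100,-3.5,-40,0,-1],[50,14,-120,-3.9,-45,0.5,-1],[50,14,-120,-3.9,-45,0.5,-1],[50,14,-120,-3.9,-45,0.5,-1]]])

```text
time_s: 2.27
eef_pos: [0.4287, 0.0016, 0.2762]
ee_rot: [-3.141, -0.782, -0.081]
ft_force: [-0.1, 0.3, 0.7]
grip_width: -0.0001
```

```bash
python3 - <<'E'
from h import *
o=get_obs(); print(o["joint_pos"].round(2),o["eef_pos"].round(3),o["ee_rot"].round(3),o["ft_force"].round(1))
c=cam("wrist"); im,d=imaging.snapshot("wrist"); cv2.imwrite("pics/w1.png",im); np.save("pics/w1.npy",d)
E
```

```text
[-0.15 -0.96  2.5   0.07  0.82 -0.1 ] [0.429 0.002 0.276] [-3.141 -0.782 -0.081] [-0.1  0.3  0.7]
```

View pics/w1.png

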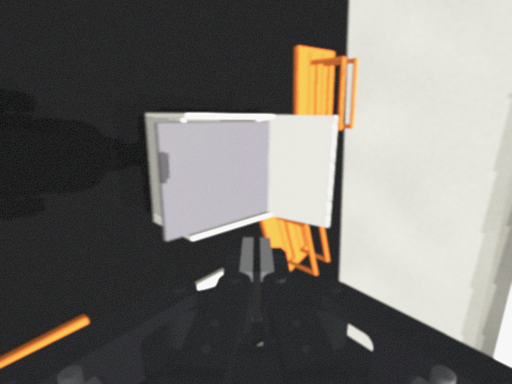

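```bash
python3 - <<'E'
from h import *
c=cam("wrist"); d=np.load("pics/w1.npy"); P=cloud(c,d)*1000
psi=np.radians(-5); ex=np.array([np.cos(psi),np.sin(psi)]); ey=np.array([-ex[1],ex[0]])
z=P[...,2]; m=(d>0)&(z>75)&(z<97)&(P[...,0]>400)&(P[...,0]<650)&(abs(P[...,1])<110)
print("z med",np.median(z[100:230,180:260]))
Q=P[m]; x=Q[:,:2]@ex; y=Q[:,:2]@ey
for yb in range(-60,80,20):
    s=(y>yb)&(y<yb+20); 
    if s.sum()>20: print(yb, s.sum(), np.percentile(x[s],[0.5,2,98]).round(1))
s=(x>500)&(x<600); print("y range",np.percentile(y[s],[.5,99.5]).round(1))
im=cv2.imread("pics/w1.png"); cv2.imwrite("pics/w1c.png",cv2.resize(im[90:260,130:350],None,fx=3.4,fy=3.4,interpolation=cv2.INTER_CUBIC))
# where current px expected from top estimate
E0=np.array([579.6,-10.4]); 
for p in [(-95,60,86),(-95,-60,86),(-95,60,80),(-95,-60,80),(-65,68,88),(-65,-68,88)]:
    print(p, proj(c,np.r_[E0+p[0]*ex+p[1]*ey,p[2]]/1000).round(1))
E
```

```text
z med 92.25737975290633
-40 771 [485.9 493.3 643.1]
-20 1798 [483.5 484.  643.3]
0 1871 [483.6 484.2 643.6]
20 1957 [483.7 484.3 643.6]
40 2065 [483.8 484.4 644.1]
60 2150 [483.8 484.4 644.2]
y range [-29.1 105.3]
(-95, 60, 86) [[151.1 119.6]]
(-95, -60, 86) [[161.  237.9]]
(-95, 60, 80) [[148.1 119.5]]
(-95, -60, 80) [[158.2 236.3]]
(-65, 68, 88) [[179.5 111. ]]
(-65, -68, 88) [[187.1 237.7]]
```

View pics/w1c.png

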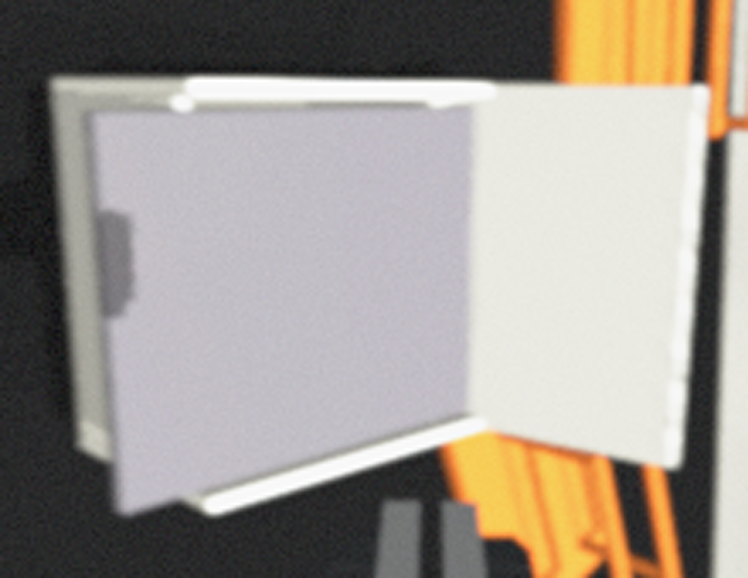

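Call:
move_arm(deltas=[[[4,0,-35,0.2,2,0,-1],[8,0,-70,0.4,4,0,-1],[12,0,-105,0.6,7,0,-1],[16,0,-140,0.6,7,0,-1],[16,0,-170,0.6,7,0,-1],[16,0,-195,0.6,7,0,-1],[16,0,-212,0.6,7,0,-1],[16,0,-212,0.6,7,0,-1],[16,0,-212,0.6,7,0,-1]]])

```text
time_s: 3.07
eef_pos: [0.4492, 0.0006, 0.0713]
ee_rot: [3.141, -0.668, -0.081]
ft_force: [-0.2, -0.0, -0.4]
grip_width: -0.0001
```

```bash
cat >> h.py <<'E'
psi=np.radians(-5); EX=np.array([np.cos(psi),np.sin(psi)]); EY=np.array([-EX[1],EX[0]]); O=np.array([579.6,-10.4])
def loc():
    o=get_obs(); p=o["eef_pos"]*1000; q=p[:2]-O; z=R.from_euler("xyz",o["ee_rot"]).as_matrix()[:,2]
    print("local",(q@EX).round(1),(q@EY).round(1),p[2].round(1),"a",np.degrees(np.arcsin(-z[2])).round(1),"j",o["joint_pos"].round(3),"F",o["ft_force"].round(1),"t",o["time_s"])
E
python3 -c "
from h import *
loc()
im,d=imaging.snapshot('wrist'); cv2.imwrite('pics/w2.png',im)"
```

```text
local -130.9 -0.4 71.3 a 51.7 j [-0.139 -0.515  2.611  0.096  0.38  -0.134] F [-0.2 -0.  -0.4] t 3.0667
```

View pics/w2.png

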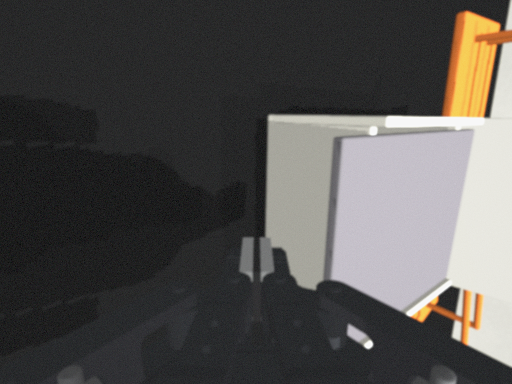

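Call:
move_arm(deltas=[[[0,0,-5,0,0,0,-1],[0,0,-9,0,0,0,-1],[8,-1,-9,0,0,0,-1],[17,-2,-9,0,0,0,-1],[26,-2,-9,0,0,0,-1],[26,-2,-9,0,0,0,-1],[26,-2,-9,0,0,0,-1]]])

```text
time_s: 3.7
eef_pos: [0.472, -0.0014, 0.0626]
ee_rot: [-3.141, -0.664, -0.081]
ft_force: [-0.9, 0.5, -0.1]
grip_width: 0.0001
```

```bash
python3 -c "
from h import *
loc()
im,d=imaging.snapshot('wrist'); cv2.imwrite('pics/w3.png',im)"
```

```text
local -107.9 -0.4 62.6 a 51.9 j [-0.135 -0.402  2.56   0.107  0.321 -0.144] F [-0.9  0.5 -0.1] t 3.7
```

View pics/w3.png

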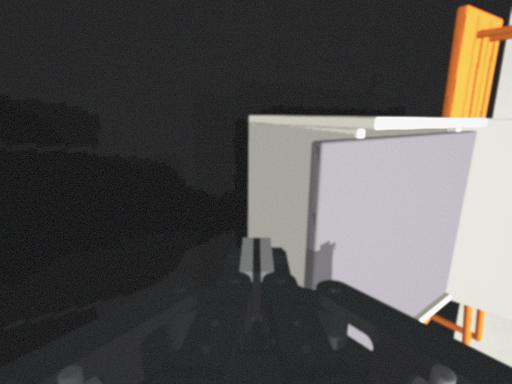

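Call:
move_arm(deltas=[[[0,0,0,0.3,3,0,-1],[0,0,-1,0.5,6,0,-1],[0,0,-2,0.5,6,0,-1],[0,0,-2,0.5,6,0,-1]]])

```text
time_s: 4.08
eef_pos: [0.4714, -0.0013, 0.0599]
ee_rot: [-3.141, -0.56, -0.081]
ft_force: [-1.3, -0.4, -0.4]
grip_width: -0.0004
```

```bash
python3 -c "
from h import *
loc()
im,d=imaging.snapshot('scene'); cv2.imwrite('pics/s4.png',cv2.resize(im[125:235,200:340],None,fx=5,fy=5,interpolation=cv2.INTER_CUBIC))"
```

```text
local -108.6 -0.3 59.9 a 57.9 j [-0.132 -0.361  2.507  0.065  0.437 -0.102] F [-1.3 -0.4 -0.4] t 4.0833
```

View pics/s4.png

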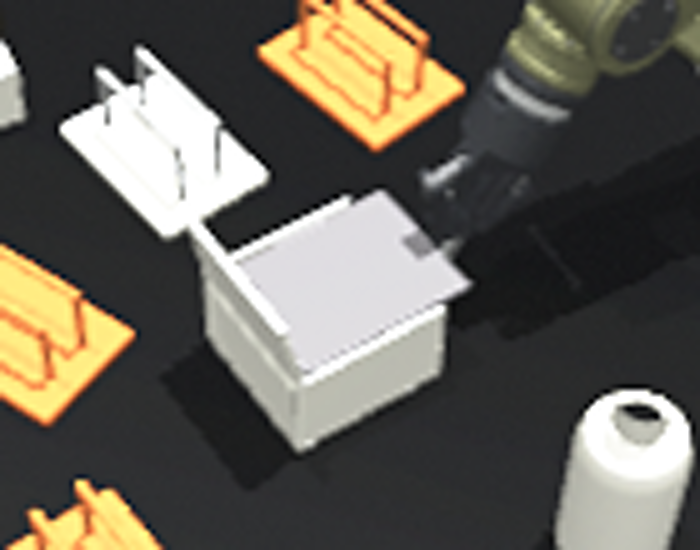

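Call:
move_arm(deltas=[[[5,0,1,0,0,0,-1],[5,0,5,0,0,0,-1],[5,0,9,0,0,0,-1],[5,0,15,0,0,0,-1],[6,-1,22,0,0,0,-1],[6,-1,29,0,0,0,-1],[7,-1,36,0,0,0,-1],[8,-1,43,0,0,0,-1],[8,-1,43,0,0,0,-1]]])

```text
time_s: 4.88
eef_pos: [0.4807, -0.0025, 0.1054]
ee_rot: [-3.141, -0.563, -0.081]
ft_force: [-1.0, -0.4, -0.9]
grip_width: -0.0001
```

```bash
python3 -c "
from h import *
loc()
im,d=imaging.snapshot('scene'); cv2.imwrite('pics/s5.png',cv2.resize(im[125:235,200:340],None,fx=5,fy=5,interpolation=cv2.INTER_CUBIC))"
```

```text
local -99.2 -0.7 105.4 a 57.8 j [-0.132 -0.432  2.466  0.053  0.547 -0.088] F [-1.  -0.4 -0.9] t 4.8833
```

View pics/s5.png

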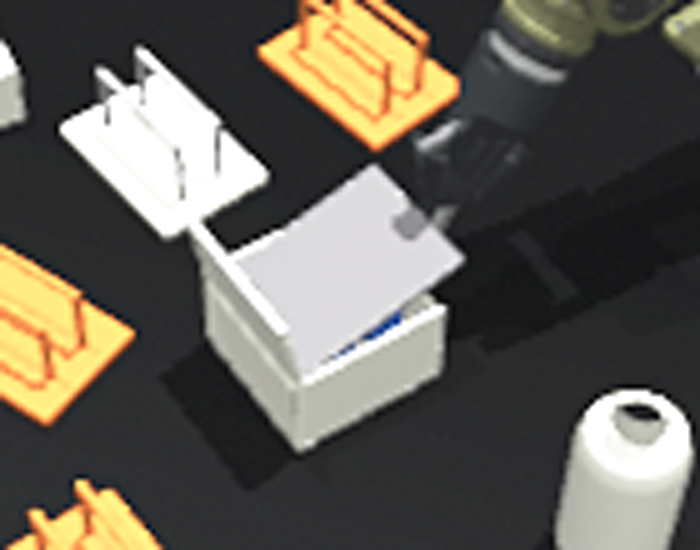

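The lid is up about 15°, with its front-left corner at (465,258) and the blue jars showing. I'll continue.

Call:
move_arm(deltas=[[[4,0,11,0,0,0,-1],[9,-1,22,0,0,0,-1],[15,-1,33,0,0,0,-1],[22,-2,44,0,0,0,-1],[30,-3,55,0,0,0,-1],[39,-3,65,0,0,0,-1],[48,-4,73,0,0,0,-1],[57,-5,80,0,0,0,-1],[66,-6,87,0,0,0,-1],[66,-6,87,0,0,0,-1]]])

```text
time_s: 5.77
eef_pos: [0.548, -0.0087, 0.1929]
ee_rot: [-3.141, -0.563, -0.081]
ft_force: [-0.0, 0.3, 0.8]
grip_width: 0.0
```

```bash
python3 -c "
from h import *
loc()
im,d=imaging.snapshot('scene'); cv2.imwrite('pics/s6.png',cv2.resize(im[115:235,200:340],None,fx=5,fy=5,interpolation=cv2.INTER_CUBIC))"
```

```text
local -31.6 -1.1 192.9 a 57.7 j [-0.125 -0.359  2.257  0.038  0.682 -0.066] F [-0.   0.3  0.8] t 5.7667
```

View pics/s6.png

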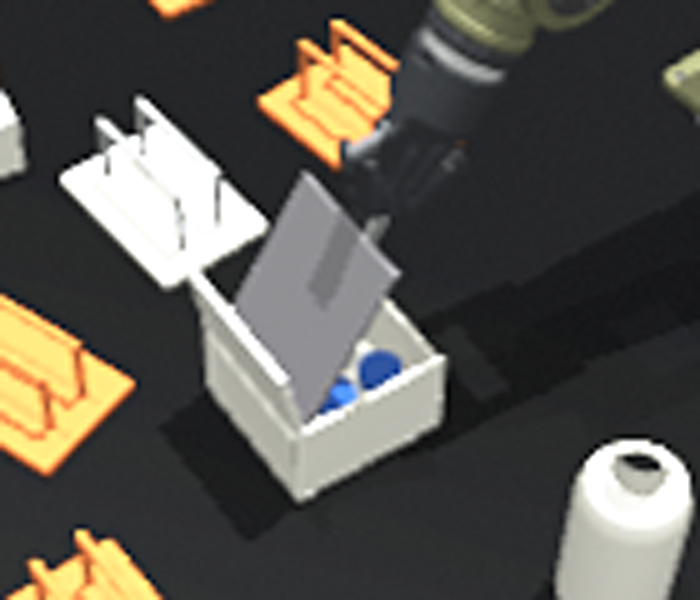

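Call:
move_arm(deltas=[[[9,-1,6,0.3,4,0,-1],[17,-1,11,0.7,8,0,-1],[26,-2,15,1,12,0,-1],[34,-3,18,1.3,15,0,-1],[42,-4,21,1.6,18,0,-1],[50,-4,24,1.9,22,0,-1],[58,-5,26,2.2,25,0,-1],[66,-6,28,2.5,28,0,-1],[74,-6,29,2.8,32,0,-1],[82,-7,29,2.8,32,0,-1],[90,-8,28,2.8,32,0,-1],[97,-8,27,2.8,32,0,-1],[97,-8,27,2.8,32,0,-1],[97,-8,27,2.8,32,0,-1]]])

```text
time_s: 6.98
eef_pos: [0.6417, -0.0162, 0.216]
ee_rot: [-3.138, 0.003, -0.082]
ft_force: [-0.4, -0.8, 0.4]
grip_width: -0.0
```

```bash
python3 -c "
from h import *
loc()
im,d=imaging.snapshot('scene'); cv2.imwrite('pics/s7.png',cv2.resize(im[115:235,200:340],None,fx=5,fy=5,interpolation=cv2.INTER_CUBIC))"
```

```text
local 62.4 -0.4 216.0 a 89.7 j [-0.11   0.131  1.701  0.004  1.313 -0.029] F [-0.4 -0.8  0.4] t 6.9833
```

View pics/s7.png

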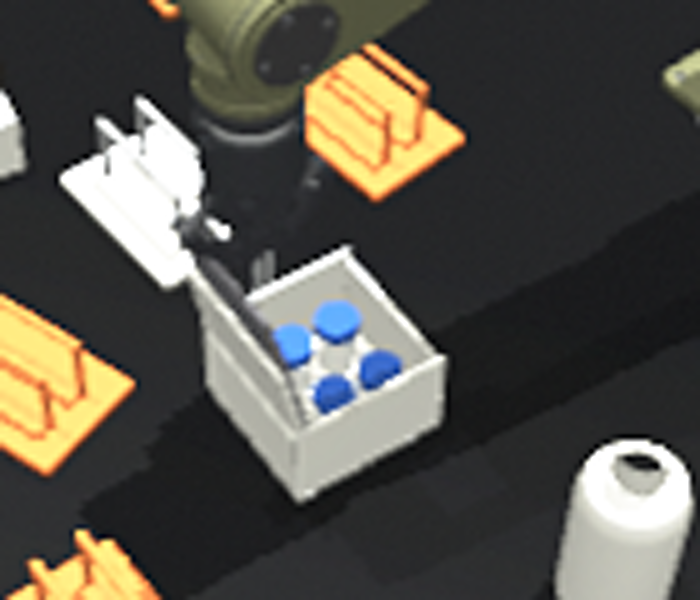

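Call:
move_arm(deltas=[[[-15,1,0,0,0,0,-1],[-40,3,10,0,0,0,-1],[-70,6,40,0,0,0,-1],[-100,9,75,0,0,0,-1],[-130,11,110,0,0,0,-1],[-140,12,120,0,0,0,-1],[-140,12,120,0,0,0,-1]]])

```text
time_s: 7.62
eef_pos: [0.5013, -0.004, 0.3432]
ee_rot: [-3.138, -0.008, -0.082]
ft_force: [0.9, -0.6, 1.1]
grip_width: 0.0001
```

```bash
python3 -c "
from h import *
loc()
im,d=imaging.snapshot('scene'); cv2.imwrite('pics/s8.png',cv2.resize(im[115:235,200:340],None,fx=5,fy=5,interpolation=cv2.INTER_CUBIC))
im,d=imaging.snapshot('wrist'); cv2.imwrite('pics/w8.png',im);np.save('pics/w8.npy',d)"
```

```text
local -78.6 -0.5 343.2 a 89.5 j [-0.117 -0.258  1.859  0.004  1.532 -0.036] F [ 0.9 -0.6  1.1] t 7.6167
```

View pics/s8.png

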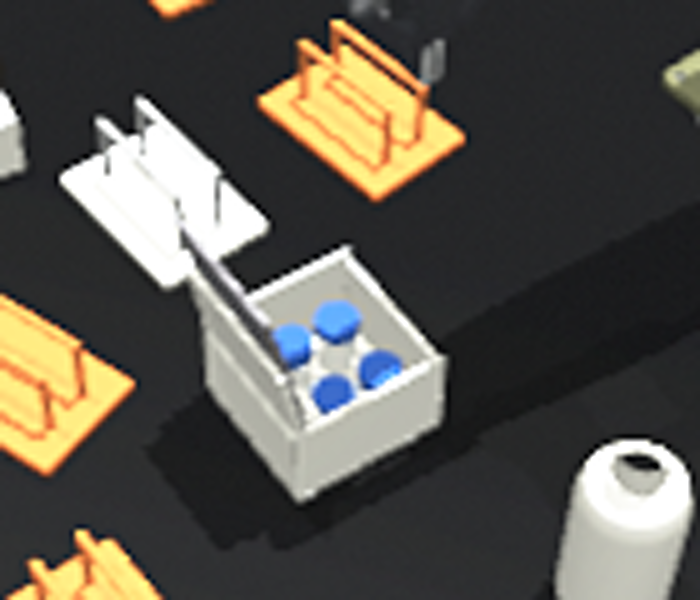

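View pics/w8.png

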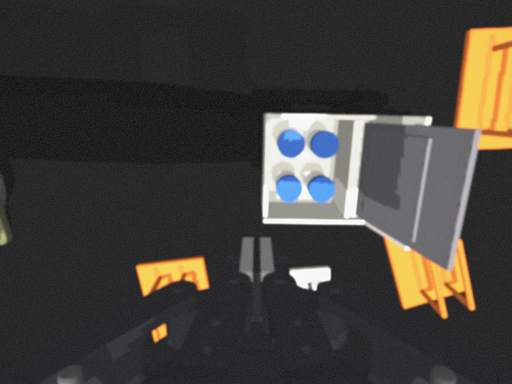

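```bash
python3 - <<'E'
from h import *
c=cam("wrist"); d=np.load("pics/w8.npy"); P=cloud(c,d)*1000
q=P[...,:2]-O; X=q@EX; Y=q@EY; Z=P[...,2]
for uv in [(395,150),(385,200),(440,150),(430,230),(465,170),(455,220),(470,140),(450,255),(447,250)]:
    u,v=uv; print(uv, X[v,u].round(1),Y[v,u].round(1),Z[v,u].round(1))
m=(d>0)&(Z>195)&(X>50)&(X<150)&(abs(Y)<90)
for zb in range(195,245,5):
    s=m&(Z>=zb)&(Z<zb+5); print(zb,s.sum(), np.median(X[s]).round(1) if s.sum() else 0, (np.percentile(Y[s],[1,99]).round(1)) if s.sum() else 0)
for p in [(101,60,222),(101,-60,222),(107,60,224),(107,-60,224)]:
    print(p, proj(c,np.r_[O+p[0]*EX+p[1]*EY,p[2]]/1000).round(1))
E
```

```text
(395, 150) 63.8 31.3 141.6
(385, 200) 62.1 -23.7 136.2
(440, 150) 80.0 37.3 192.4
(430, 230) 80.8 -35.2 196.0
(465, 170) 85.3 25.1 221.0
(455, 220) 85.5 -16.9 220.1
(470, 140) 86.4 48.1 218.6
(450, 255) 86.0 -47.9 221.5
(447, 250) 84.8 -44.7 218.3
195 610 80.5 [-61.6  55.4]
200 638 81.6 [-61.4  55.7]
205 694 82.6 [-60.5  56.5]
210 725 83.8 [-60.8  55.4]
215 763 84.9 [-61.3  55.7]
220 1285 87.1 [-61.   55.9]
225 0 0 0
230 0 0 0
235 0 0 0
240 0 0 0
(101, 60, 222) [[495.3 124.5]]
(101, -60, 222) [[465.4 268.3]]
(107, 60, 224) [[505.3 124.7]]
(107, -60, 224) [[473.9 269.4]]
```

```bash
python3 -c "
from h import *
loc()
im,d=imaging.snapshot('top'); cv2.imwrite('pics/t9f.png',im); cv2.imwrite('pics/t9.png',cv2.resize(im[140:225,215:335],None,fx=6,fy=6,interpolation=cv2.INTER_CUBIC));np.save('pics/t9.npy',d)
c=cam('top')
for X in (86,93,101):
  for p in [(X,60,222),(X,-60,222),(X+6,60,224),(X+6,-60,224)]:
    uv=proj(c,np.r_[O+p[0]*EX+p[1]*EY,p[2]]/1000)[0]; print(p,uv.round(1),((uv-[215,140])*6).round(0))
P=cloud(c,d)*1000;q=P[...,:2]-O; X=q@EX; Y=q@EY; Z=P[...,2]
m=(Z>195)&(Z<235)&(X>50)&(X<150)&(abs(Y)<70)
print(m.sum(), np.percentile(X[m],[5,50,95]),np.median(Z[m]),np.percentile(Y[m],[2,98]))
"
```

```text
local -78.0 -0.6 337.7 a 89.8 j [-0.117 -0.251  1.862  0.004  1.529 -0.036] F [ 1.2 -0.1 -0.6] t 7.7167
(86, 60, 222) [236.2 156.4] [127.  99.]
(86, -60, 222) [268.1 159.5] [319. 117.]
(92, 60, 224) [236.4 154.8] [128.  89.]
(92, -60, 224) [268.3 157.8] [320. 107.]
(93, 60, 222) [236.4 154.6] [129.  88.]
(93, -60, 222) [268.3 157.7] [320. 106.]
(99, 60, 224) [236.6 153. ] [129.  78.]
(99, -60, 224) [268.4 156. ] [321.  96.]
(101, 60, 222) [236.7 152.6] [130.  75.]
(101, -60, 222) [268.5 155.6] [321.  94.]
(107, 60, 224) [236.8 150.9] [131.  65.]
(107, -60, 224) [268.6 153.9] [322.  83.]
158 [79.77196812 84.6492399  91.31849168] 216.30572110037605 [-59.64702529  56.68042476]
```

View pics/t9.png

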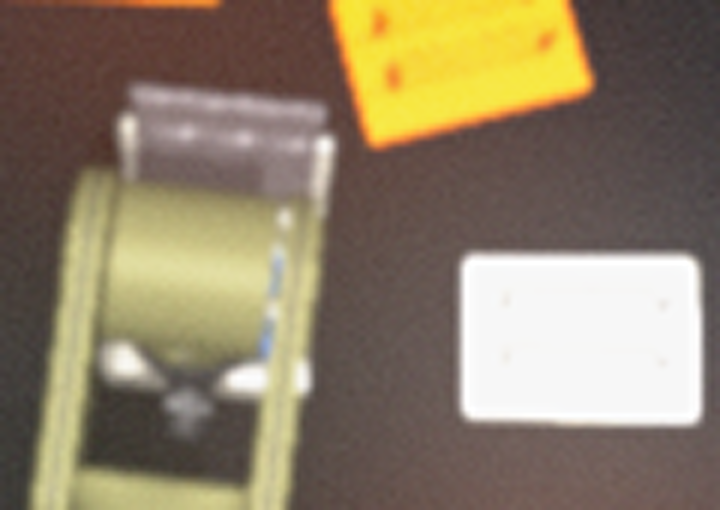

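Lid leaning stably on the back panel (lip edge at (130,87)–(323,105) in the crop, matching about 87 mm tub-x at 222 mm height). Next: open, tilt by 15° and come over the lip.

Call:
move_arm(deltas=[[[30,-3,0,0.3,3,0,1],[65,-6,0,0.5,6,0,1],[100,-9,0,0.8,9,0,1],[135,-12,0,1,12,0,1],[165,-14,-10,1.3,15,0,1],[181,-16,-30,1.3,15,0,1],[181,-16,-55,1.3,15,0,1],[181,-16,-60,1.3,15,0,1],[181,-16,-60,1.3,15,0,1]]])

```text
time_s: 8.52
eef_pos: [0.6817, -0.0202, 0.2703]
ee_rot: [-3.136, 0.276, -0.082]
ft_force: [0.4, 0.2, 1.0]
grip_width: 0.0851
```

```bash
python3 - <<'E'
from h import *
loc()
c=cam("wrist"); im,d=imaging.snapshot('wrist'); cv2.imwrite('pics/w10.png',im); np.save('pics/w10.npy',d)
for p in [(86,60,222),(86,-60,222),(92,60,224),(92,-60,224)]: print(p, proj(c,np.r_[O+p[0]*EX+p[1]*EY,p[2]]/1000).round(1))
E
```

```text
local 102.6 -0.8 270.3 a 74.2 j [-0.108  0.337  1.382 -0.002  1.697 -0.025] F [0.4 0.2 1. ] t 8.5167
(86, 60, 222) [[253.1 127. ]]
(86, -60, 222) [[252.7 314.8]]
(92, 60, 224) [[262.7 127.4]]
(92, -60, 224) [[260.8 318.4]]
```

View pics/w10.png

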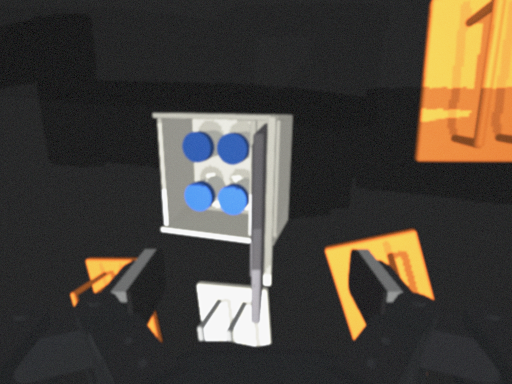

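Lid is edge-on at columns 252–268, midway between the fingers at about 150 and 365. I'll descend along the tool axis and grip.

Call:
move_arm(deltas=[[[-4,0,-15,0,0,0,1],[-9,1,-30,0,0,0,1],[-13,1,-46,0,0,0,1],[-17,1,-61,0,0,0,1],[-17,1,-61,0,0,0,1],[-17,1,-61,0,0,0,1]]])

```text
time_s: 9.07
eef_pos: [0.6659, -0.0192, 0.2168]
ee_rot: [-3.137, 0.265, -0.082]
ft_force: [0.4, 0.5, 0.4]
grip_width: 0.0854
```

```bash
python3 - <<'E'
from h import *
loc()
c=cam("wrist"); im,d=imaging.snapshot('wrist'); cv2.imwrite('pics/w11.png',im)
E
```

```text
local 86.8 -1.2 216.8 a 74.8 j [-0.109  0.328  1.483 -0.002  1.595 -0.026] F [0.4 0.5 0.4] t 9.0667
```

View pics/w11.png

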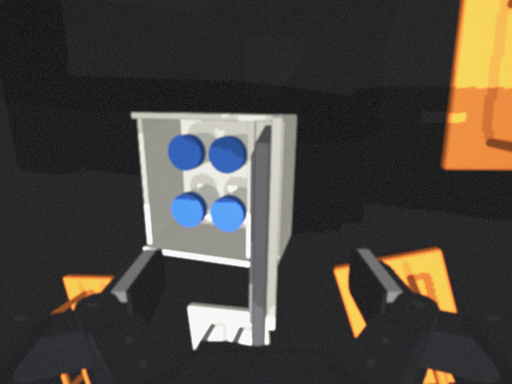

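Call:
move_arm(deltas=[[[0,0,-3,0,0,0,1],[0,0,-3,0,0,0,-1],[0,0,-3,0,0,0,-1],[0,0,-3,0,0,0,-1],[0,0,-3,0,0,0,-1],[0,0,-3,0,0,0,-1],[0,0,-3,0,0,0,-1],[0,0,-3,0,0,0,-1],[0,0,-3,0,0,0,-1]]], newtons=45)

```text
time_s: 9.87
eef_pos: [0.6661, -0.0193, 0.2121]
ee_rot: [-3.137, 0.266, -0.082]
ft_force: [0.2, 0.1, -2.1]
grip_width: 0.0053
```

```bash
python3 - <<'E'
from h import *
loc(); print(get_obs()["grip_width"])
E
```

```text
local 87.0 -1.3 212.1 a 74.8 j [-0.109  0.332  1.486 -0.002  1.589 -0.026] F [ 0.2  0.1 -2.1] t 9.8667
0.0052935970538698605
```

Call:
move_arm(deltas=[[[0,0,10,0,0,0,-1],[0,0,25,0,0,0,-1],[0,0,45,0,0,0,-1],[0,0,70,0,0,0,-1],[0,0,95,0,0,0,-1],[0,0,115,0,0,0,-1],[0,0,130,0,0,0,-1],[0,0,135,0,0,0,-1],[0,0,135,0,0,0,-1],[0,0,135,0,0,0,-1]]])

```text
time_s: 10.7
eef_pos: [0.666, -0.0193, 0.347]
ee_rot: [-3.137, 0.266, -0.082]
ft_force: [0.0, -1.0, -2.8]
grip_width: 0.0051
```

```bash
python3 - <<'E'
from h import *
loc(); print(get_obs()["grip_width"])
im,d=imaging.snapshot('scene'); cv2.imwrite('pics/s12.png',cv2.resize(im[90:240,180:340],None,fx=4,fy=4,interpolation=cv2.INTER_CUBIC))
im,d=imaging.snapshot('wrist'); cv2.imwrite('pics/w12.png',im); np.save('pics/w12.npy',d)
E
```

```text
local 86.9 -1.3 347.0 a 74.8 j [-0.109  0.27   1.338 -0.002  1.8   -0.026] F [ 0.  -1.  -2.8] t 10.7
0.005086099195250135
```

View pics/s12.png

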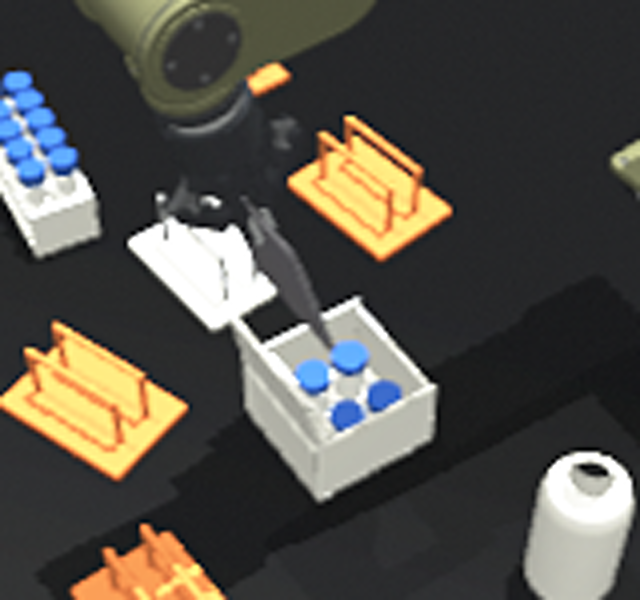

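View pics/w12.png

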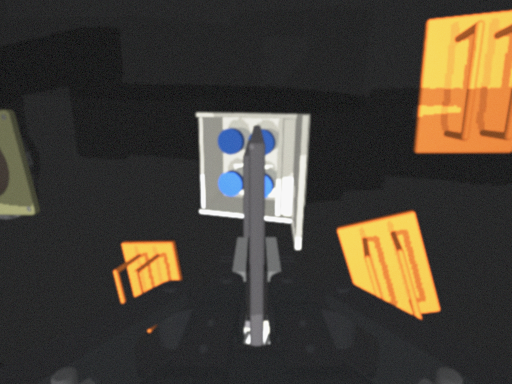

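Lid is held edge-on at column 256 and clear of the tub. Now over to the white rack.

Call:
move_arm(deltas=[[[-5,-13,0,0,0,0,-1],[-15,-40,0,0,-1,1,-1],[-27,-73,0,-0.1,-2,1.5,-1],[-39,-106,0,-0.2,-3,2,-1],[-51,-139,0,-0.3,-4,2.5,-1],[-63,-171,0,-0.4,-5,3,-1],[-75,-202,0,-0.5,-6,3.6,-1],[-85,-228,0,-0.5,-7,4.2,-1],[-91,-243,0,-0.5,-7.2,4.2,-1],[-92,-247,0,-0.5,-7.2,4.2,-1],[-92,-247,0,-0.5,-7.2,4.2,-1],[-92,-247,0,-0.5,-7.2,4.2,-1]]])

```text
time_s: 11.8
eef_pos: [0.5744, -0.2657, 0.347]
ee_rot: [-3.138, 0.14, -0.009]
ft_force: [0.5, -0.6, -2.5]
grip_width: 0.0053
```

```bash
python3 - <<'E'
from h import *
o=get_obs(); print(o["eef_pos"].round(4),np.degrees(o["ee_rot"]).round(2),o["joint_pos"].round(2),o["ft_force"].round(1),o["grip_width"])
c=cam("wrist"); im,d=imaging.snapshot('wrist'); cv2.imwrite('pics/w13.png',im); np.save('pics/w13.npy',d)
rc=np.array([553.3,-266]); a=np.radians(-.5); rx=np.array([np.cos(a),np.sin(a)]); ry=np.array([-rx[1],rx[0]])
for p in [(55,80,12),(55,-80,12),(-55,80,12),(-55,-80,12),(20,55,79),(20,-55,79),(-20,55,79),(-20,-55,79)]: print(p, proj(c,np.r_[rc+p[0]*rx+p[1]*ry,p[2]]/1000).round(1))
im,d=imaging.snapshot('scene'); cv2.imwrite('pics/s13.png',cv2.resize(im[90:240,180:340],None,fx=4,fy=4,interpolation=cv2.INTER_CUBIC))
E
```

```text
[ 0.5744 -0.2657  0.347 ] [-179.81    8.03   -0.51] [-0.49  0.12  1.5  -0.06  1.65 -0.48] [ 0.5 -0.6 -2.5] 0.005276661799409558
(55, 80, 12) [[314.8 104. ]]
(55, -80, 12) [[309.5 213.2]]
(-55, 80, 12) [[237.3 104.3]]
(-55, -80, 12) [[239.  210.1]]
(20, 55, 79) [[286.9 124.1]]
(20, -55, 79) [[284.7 209.8]]
(-20, 55, 79) [[254.5 124. ]]
(-20, -55, 79) [[254.7 208.6]]
```

View pics/w13.png

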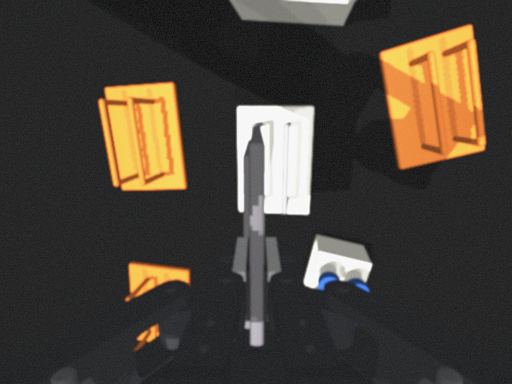

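View pics/s13.png

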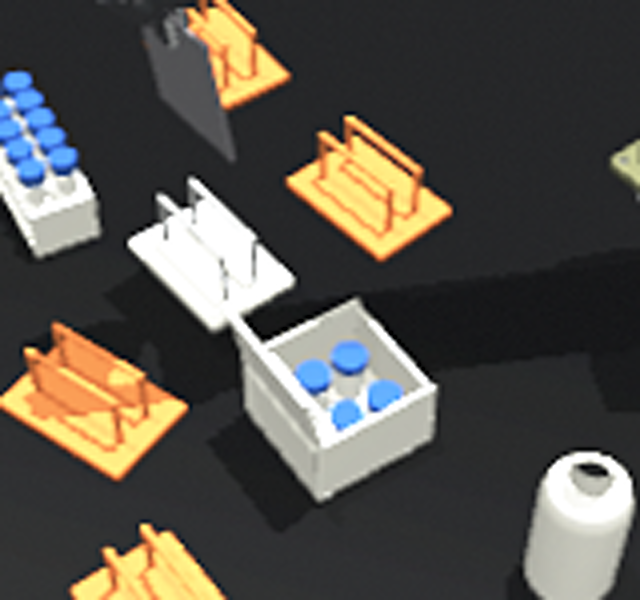

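Call:
move_arm(deltas=[[[0,0,-10,0,0,0,-1],[0,0,-30,0,0,0,-1],[0,0,-55,0,0,0,-1],[0,0,-80,0,0,0,-1],[0,0,-100,0,0,0,-1],[0,0,-105,0,0,0,-1],[0,0,-105,0,0,0,-1]]])

```text
time_s: 12.48
eef_pos: [0.5734, -0.2648, 0.2394]
ee_rot: [-3.137, 0.144, -0.008]
ft_force: [-0.5, 0.7, -1.5]
grip_width: 0.005
```

```bash
python3 - <<'E'
from h import *
o=get_obs(); print(o["eef_pos"].round(4),np.degrees(o["ee_rot"]).round(2),o["ft_force"].round(1))
im,d=imaging.snapshot('scene'); cv2.imwrite('pics/s14.png',cv2.resize(im[100:200,190:290],None,fx=6,fy=6,interpolation=cv2.INTER_CUBIC))
im,d=imaging.snapshot('wrist'); cv2.imwrite('pics/w14.png',im)
E
```

```text
[ 0.5734 -0.2648  0.2394] [-179.73    8.26   -0.43] [-0.5  0.7 -1.5]
```

View pics/s14.png

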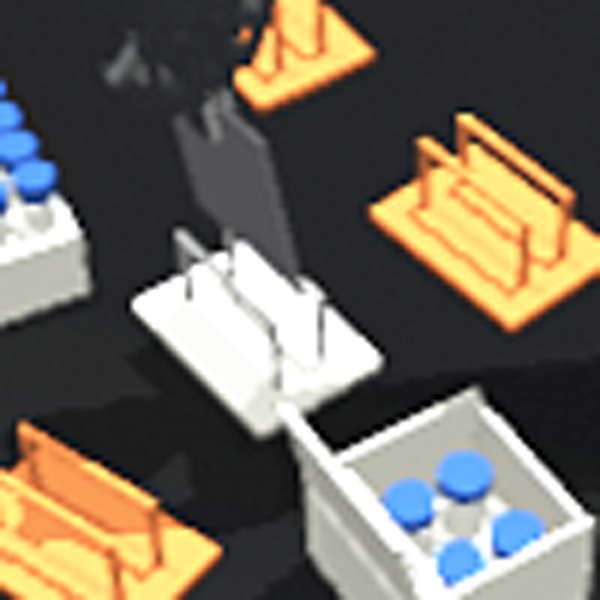

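View pics/w14.png

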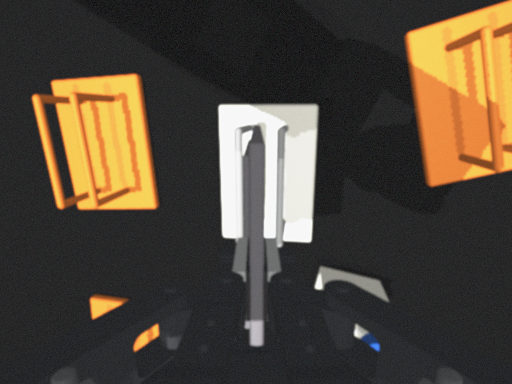

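Hoops show at columns 238 and 281 and the lid at 248–263, so it's in line with the slot. I'll lower it in.

Call:
move_arm(deltas=[[[0,0,-10,0,0,0,-1],[0,0,-25,0,0,0,-1],[0,0,-40,0,0,0,-1],[0,0,-55,0,0,0,-1],[0,0,-68,0,0,0,-1],[0,0,-76,0,0,0,-1],[0,0,-78,0,0,0,-1],[0,0,-78,0,0,0,-1],[0,0,-78,0,0,0,-1]]])

```text
time_s: 13.33
eef_pos: [0.5745, -0.2665, 0.165]
ee_rot: [-3.14, 0.139, -0.009]
ft_force: [-0.2, -0.3, -1.7]
grip_width: 0.0049
```

```bash
python3 - <<'E'
from h import *
o=get_obs(); print(o["eef_pos"].round(4),np.degrees(o["ee_rot"]).round(2),o["ft_force"].round(1))
im,d=imaging.snapshot('scene'); cv2.imwrite('pics/s15.png',cv2.resize(im[100:200,190:290],None,fx=6,fy=6,interpolation=cv2.INTER_CUBIC))
im,d=imaging.snapshot('wrist'); cv2.imwrite('pics/w15.png',im)
E
```

```text
[ 0.5745 -0.2665  0.165 ] [-179.91    7.95   -0.53] [-0.2 -0.3 -1.7]
```

View pics/s15.png

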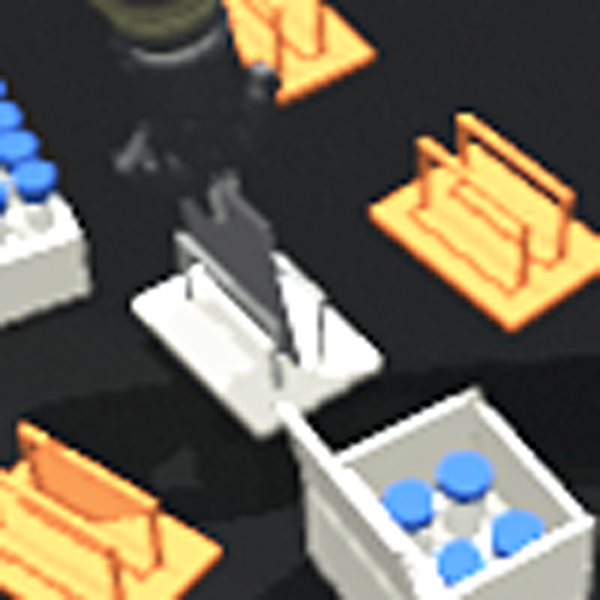

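View pics/w15.png

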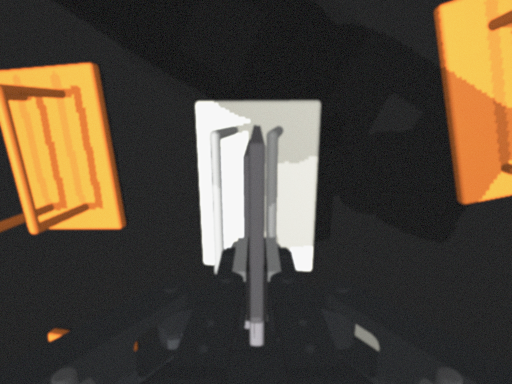

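Call:
move_arm(deltas=[[[0,0,-3,0,0,0,-1],[0,0,-6,0,0,0,-1],[0,0,-8,0,0,0,-1],[0,0,-8,0,0,0,-1],[0,0,-8,0,0,0,-1]]])

```text
time_s: 13.85
eef_pos: [0.574, -0.2662, 0.1563]
ee_rot: [-3.139, 0.14, -0.009]
ft_force: [0.5, 0.5, -1.9]
grip_width: 0.0047
```

Call:
move_arm(deltas=[[[0,0,-1,0,0,0,-1],[0,0,-2,0,0,0,-1],[0,0,-3,0,0,0,-1],[0,0,-3,0,0,0,-1]]])

```text
time_s: 14.18
eef_pos: [0.5741, -0.2662, 0.1533]
ee_rot: [-3.139, 0.14, -0.009]
ft_force: [0.7, 0.1, -1.0]
grip_width: 0.0053
```

Call:
move_arm(deltas=[[[0,0,-1,0,0,0,-1],[0,0,-2,0,0,0,-1],[0,0,-2,0,0,0,-1]]])

```text
time_s: 14.43
eef_pos: [0.5745, -0.2664, 0.1524]
ee_rot: [-3.14, 0.139, -0.009]
ft_force: [0.4, 0.5, 1.9]
grip_width: 0.0053
```

Contact with the base: force rose from about −2 N to +1.9 N. Releasing.

Call:
move_arm(deltas=[[[0,0,0,0,0,0,-0.6],[0,0,0,0,0,0,0],[0,0,0,0,0,0,0.6],[0,0,0,0,0,0,1],[0,0,0,0,0,0,1],[0,0,0,0,0,0,1],[0,0,0,0,0,0,1],[0,0,0,0,0,0,1]]])

```text
time_s: 15.1
eef_pos: [0.5742, -0.2663, 0.1516]
ee_rot: [-3.14, 0.139, -0.009]
ft_force: [0.8, 0.4, -0.3]
grip_width: 0.0854
```

```bash
python3 - <<'E'
from h import *
o=get_obs(); print(o["eef_pos"].round(4),o["grip_width"],o["ft_force"].round(1))
im,d=imaging.snapshot('wrist'); cv2.imwrite('pics/w16.png',im)
E
```

```text
[ 0.5742 -0.2663  0.1516] 0.0853573351317497 [ 0.8  0.4 -0.3]
```

View pics/w16.png

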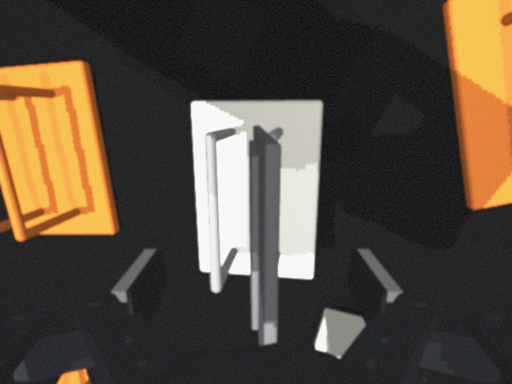

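Lid leans on the far hoop at columns 252–278, clear of both fingers (about 155 and 360). Backing out upward.

Call:
move_arm(deltas=[[[2,0,10,0,0,0,1],[4,0,25,0,0,0,1],[7,0,50,0,0,0,1],[11,0,80,0,0,0,1],[14,0,110,0,0,0,1],[-20,0,140,0,0,0,1],[-60,0,150,0,0,0,1],[-100,0,150,0,0,0,1],[-130,0,150,0,0,0,1],[-130,0,150,0,0,0,1],[-130,0,150,0,0,0,1],[-130,0,150,0,0,0,1]]])

```text
time_s: 16.15
eef_pos: [0.4448, -0.2665, 0.3032]
ee_rot: [-3.141, 0.137, -0.009]
ft_force: [0.1, -0.1, 0.2]
grip_width: 0.0849
```

```bash
python3 - <<'E'
from h import *
o=get_obs(); print(o["eef_pos"].round(4),o["qd"].round(3),o["ft_force"].round(1))
c=cam("wrist"); im,d=imaging.snapshot('wrist'); cv2.imwrite('pics/w17.png',im); P=cloud(c,d)*1000
im,d2=imaging.snapshot('scene'); cv2.imwrite('pics/s17f.png',im); cv2.imwrite('pics/s17.png',cv2.resize(im[90:200,170:290],None,fx=5,fy=5,interpolation=cv2.INTER_CUBIC))
for nm,cc,dd in (("wrist",c,d),("scene",cam("scene"),d2)):
    P=cloud(cc,dd)*1000; X=P[...,0]-553.3; Y=P[...,1]+266; Z=P[...,2]
    m=(dd>0)&(abs(X)<50)&(abs(Y)<75)&(Z>90)&(Z<200)
    if m.sum():
        print(nm,m.sum(),"Zmax",np.percentile(Z[m],99).round(1),"Y",np.percentile(Y[m],[1,99]).round(1))
        f=np.polyfit(Z[m],X[m],1); print(" slope deg",np.degrees(np.arctan(f[0])).round(1),"X at z12",np.polyval(f,12).round(1),"at 170",np.polyval(f,170).round(1))
E
```

```text
[ 0.4448 -0.2665  0.3032] [ 0.01   0.031 -0.013 -0.001  0.     0.   ] [ 0.1 -0.1  0.2]
wrist 7427 Zmax 166.0 Y [-60.  57.]
 slope deg 14.5 X at z12 -13.3 at 170 27.6
scene 174 Zmax 170.3 Y [-62.5  56.5]
 slope deg 8.9 X at z12 7.5 at 170 32.2
```

View pics/w17.png

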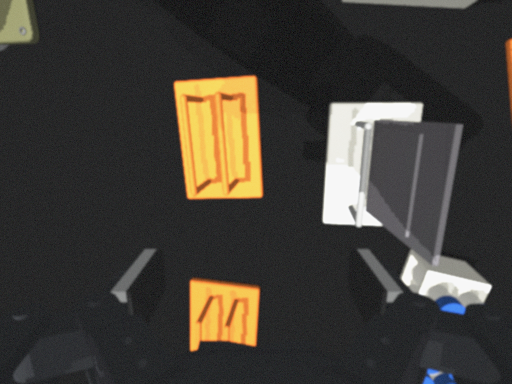

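View pics/s17.png

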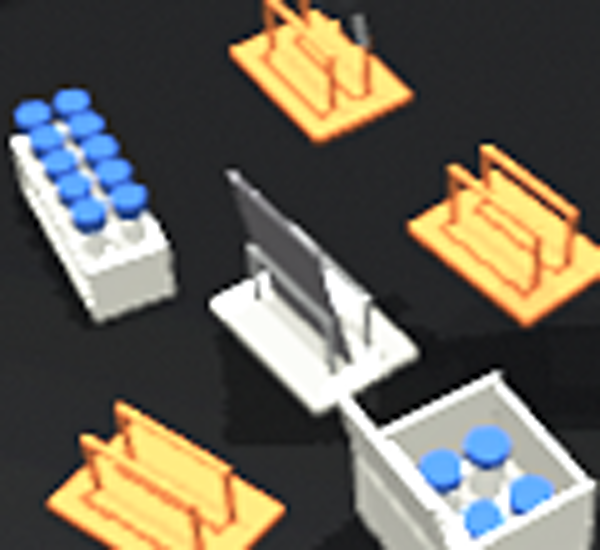

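View pics/s17f.png

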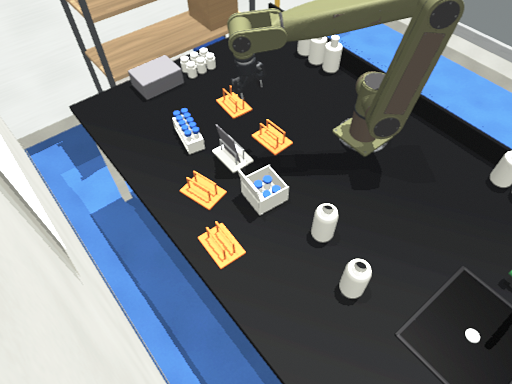

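The lid stands between the white hoops, lip up, in both views. Its lip is at about (450,190) in the wrist view, and its lip edge runs from (228,175) in the scene crop. Bottles and tube rack are unmoved. I'll let it settle, compare, then hand in.

Call:
move_arm(deltas=[[[0,0,0,0,0,0,1],[0,0,0,0,0,0,1],[0,0,0,0,0,0,1],[0,0,0,0,0,0,1],[0,0,0,0,0,0,1],[0,0,0,0,0,0,1]]])

```text
time_s: 16.75
eef_pos: [0.4443, -0.2663, 0.3014]
ee_rot: [-3.139, 0.14, -0.009]
ft_force: [-0.6, 1.0, 0.4]
grip_width: 0.0852
```

```bash
python3 - <<'E'
from h import *
im,d=imaging.snapshot('scene'); a=cv2.imread('pics/s17f.png'); s=np.s_[120:175,205:260]
print("scene diff lid region",cv2.absdiff(im,a)[s].mean().round(2),"max",cv2.absdiff(cv2.GaussianBlur(im,(3,3),0),cv2.GaussianBlur(a,(3,3),0))[s].max())
b=cv2.imread('pics/scene0.png')
for n,s in dict(bottleA=np.s_[200:245,308:342],bottleB=np.s_[255:300,338:375],tubes=np.s_[105:155,168:208]).items(): print(n,cv2.absdiff(im,b)[s].mean().round(2))
o=get_obs(); print(o["ft_force"].round(1),o["time_s"])
job.sign_off()
E
```

```text
scene diff lid region 0.67 max 11
bottleA 0.54
bottleB 0.48
tubes 0.58
[-0.3 -0.3  0.3] 16.8
the job is handed in; nothing more can be done
```

I tipped the lid up with closed fingers under its lip and left it leaning on the back panel. I then gripped the lip, lifted the lid off and stood it between the white rack's hoops. It was handed in at 16.8 s of the 56 s allowed, and sign-off gives no verdict.

**Last checks**
- **Lid in the rack:** it stands lip up, leaning on the far hoop and released. The lip is about 166–170 mm above the bench, so roughly 155 mm above the rack's base against the 135 mm needed.
- **Still and clear:** scene images taken 0.65 s apart show no change around the lid. The open gripper was about 130 mm back from the rack and well above it.
- **Bottles and tube rack:** unchanged in the scene image compared with the start.

**Where the readings disagreed**
- **Wrist camera depth:** it read the closed lid about 6 mm too high.
- **Lean in the rack:** the wrist view gave 14.5° and the scene view 8.9°, against the expected 7–12°.
- **Back edge position:** it came out at −13 mm in the wrist view and +7 mm in the scene view. Both are inside the ±18 mm limit, and the arm's own pose at release put it near 0.
- **First approach under the lip:** one wrist joint came to its range limit (0.321 against 0.32 rad), so I steepened the tool from 52° to 58° and went on.

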